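# Load the sloping vial magazine

### The job

Push the gate at the low end of the sloping vial magazine fully shut, then load the three sample vials from the tray so that they lie end to end in the magazine, every cap pointing uphill, behind the closed gate: lay each in the open trough at the top and let it slide down the tube. They will be run in tray order, so load them one by one starting with the vial next to the tray's finger tab. Leave the wash bottle, the beaker, the pipette bulb and the measuring cylinder standing where they are.

Things in the scene. Friction and masses are not known exactly. Their poses are not given: they have to be found in the camera images.
- magazine: the vial magazine, fixed to the bench: grey foot plate 250 x 96 mm, 11 mm thick, carrying on two aluminium legs a tube and trough that slope up at 30 degrees; highest point about 0.19 m above the bench. Origin on the bench under the magazine; x points horizontally uphill along the tube, z up
- chute: the sloping part of the magazine. Origin on the vials' axis where the shut gate stops the first vial, 62 mm above the bench; x runs uphill along this axis (30 degrees above level), z at right angles to the slope, upward. Two slippery white strips carry the vials, from x = -34 to 250 mm. Three loaded vials have their middles at about x = 30, 90 and 150 mm: the last sticks half out of the tube
- tube_mouth (a point): centre of the upper mouth of the clear tube, at x = 150 mm of the chute. The tube runs from x = 4 mm to here; bore 34 mm, 40 mm outside, clamp screws to 30 mm above its axis
- trough_mid (a point): point on the vials' axis in the open loading trough (x = 150 to 250 mm of the chute), at x = 200 mm. The trough is 27 mm wide, 19 mm deep below the axis, so fingers reach down on both sides of a vial in it. A vial laid with its middle here, along the trough, is clear of the tube and of loaded vials; let go, it slides down by itself
- gate (a joint): the gate's slide, in m: 0 = fully shut across the tube's low end, 0.042 = fully raised; moves along the chute's z axis, stays where it is left, needs about 3 N to move. Stands raised by 30 to 40 mm at the start
- gate_knob (a point): the middle of the top of the black gate knob (20 mm in diameter, 15 mm high), which moves with the gate; pressing it along the chute's -z axis shuts the gate. When shut, it is at x = -4 mm, z = 66 mm of the chute
- tray: grey sample tray, fixed to the bench, 80 x 184 mm, edge strips 22 mm high along its two long sides. Origin on the bench under its middle; x across the tray along the cradled vials, y along the tray towards the end with the rounded finger tab, z up
- cradle_1 (a point): middle of the cradle next to the finger tab, on the lying vial's axis, 26 mm above the bench; its vial is loaded first. The cradles are 24 mm wide (narrower than a vial), 58 mm apart; the tray's floor is 6 mm above the bench
- cradle_2 (a point): the same for the middle cradle; its vial is loaded second
- cradle_3 (a point): the same for the cradle farthest from the tab; its vial is loaded last
- vial_a: a 20 ml glass sample vial with a black screw cap, 28 mm in diameter and 60 mm long over all (body 54 mm, cap 24 mm in diameter), 35 g. Origin at mid-length on its axis; its z axis runs along the vial towards the cap. At the start it lies in one of the tray's three cradles; which one, and which way its cap points, varies
- vial_b: a 20 ml glass sample vial with a black screw cap, 28 mm in diameter and 60 mm long over all (body 54 mm, cap 24 mm in diameter), 35 g. Origin at mid-length on its axis; its z axis runs along the vial towards the cap. At the start it lies in one of the tray's three cradles; which one, and which way its cap points, varies
- vial_c: a 20 ml glass sample vial with a black screw cap, 28 mm in diameter and 60 mm long over all (body 54 mm, cap 24 mm in diameter), 35 g. Origin at mid-length on its axis; its z axis runs along the vial towards the cap. At the start it lies in one of the tray's three cradles; which one, and which way its cap points, varies
- wash_bottle: white wash bottle with a bent red spout, 64 x 94 mm, 192 mm high, standing loose behind the tray and the magazine; origin under its middle; leave alone
- beaker: small 50 ml beaker, 50 mm in diameter, 59 mm high, standing loose between the tray and the magazine; origin under its middle; leave alone
- pipette_bulb: red pipette bulb, 53 mm in diameter, 76 mm high with its neck up, standing loose between the beaker and the wash bottle; origin under its middle; leave alone
- cylinder: measuring cylinder on a blue hexagonal foot, 48 mm wide, 121 mm high, standing loose behind the magazine; origin under its middle; leave alone
Mind the look-alikes: they are no part of the job. Leave any yellow look-alike of the vial_b alone.

How it is judged:
On the way, in this order (a step that is already met when the one before it is completed fails the run):
1. the gate is shut while the tube is still empty (value of joint gate below 0.004 m and not (x of vial_a in the frame of chute between 0.022 and 0.158 m and y of vial_a in the frame of chute between -0.006 and 0.006 m and z of vial_a in the frame of chute between -0.006 and 0.006 m and angle between the z axis of vial_a and the x axis of chute, either way round below 0.15 rad and angle between vial_a's own z axis and vertical below 1.4 rad) and not (x of vial_b in the frame of chute between 0.022 and 0.158 m and y of vial_b in the frame of chute between -0.006 and 0.006 m and z of vial_b in the frame of chute between -0.006 and 0.006 m and angle between the z axis of vial_b and the x axis of chute, either way round below 0.15 rad and angle between vial_b's own z axis and vertical below 1.4 rad) and not (x of vial_c in the frame of chute between 0.022 and 0.158 m and y of vial_c in the frame of chute between -0.006 and 0.006 m and z of vial_c in the frame of chute between -0.006 and 0.006 m and angle between the z axis of vial_c and the x axis of chute, either way round below 0.15 rad and angle between vial_c's own z axis and vertical below 1.4 rad)), for 0.1 s.
2. the vial from the cradle next to the tab lies in the magazine, the other two still in their cradles (value of joint gate below 0.004 m and ((x of vial_a in the frame of chute between 0.022 and 0.158 m and y of vial_a in the frame of chute between -0.006 and 0.006 m and z of vial_a in the frame of chute between -0.006 and 0.006 m and angle between the z axis of vial_a and the x axis of chute, either way round below 0.15 rad and angle between vial_a's own z axis and vertical below 1.4 rad) or (x of vial_b in the frame of chute between 0.022 and 0.158 m and y of vial_b in the frame of chute between -0.006 and 0.006 m and z of vial_b in the frame of chute between -0.006 and 0.006 m and angle between the z axis of vial_b and the x axis of chute, either way round below 0.15 rad and angle between vial_b's own z axis and vertical below 1.4 rad) or (x of vial_c in the frame of chute between 0.022 and 0.158 m and y of vial_c in the frame of chute between -0.006 and 0.006 m and z of vial_c in the frame of chute between -0.006 and 0.006 m and angle between the z axis of vial_c and the x axis of chute, either way round below 0.15 rad and angle between vial_c's own z axis and vertical below 1.4 rad)) and distance between any of vial_a, vial_b, vial_c and cradle_2 below 0.02 m and distance between any of vial_a, vial_b, vial_c and cradle_3 below 0.02 m), for 0.2 s.
3. the vial from the middle cradle lies in behind it, the last still in its cradle (value of joint gate below 0.004 m and (((x of vial_a in the frame of chute between 0.022 and 0.158 m and y of vial_a in the frame of chute between -0.006 and 0.006 m and z of vial_a in the frame of chute between -0.006 and 0.006 m and angle between the z axis of vial_a and the x axis of chute, either way round below 0.15 rad and angle between vial_a's own z axis and vertical below 1.4 rad) and (x of vial_b in the frame of chute between 0.022 and 0.158 m and y of vial_b in the frame of chute between -0.006 and 0.006 m and z of vial_b in the frame of chute between -0.006 and 0.006 m and angle between the z axis of vial_b and the x axis of chute, either way round below 0.15 rad and angle between vial_b's own z axis and vertical below 1.4 rad)) or ((x of vial_a in the frame of chute between 0.022 and 0.158 m and y of vial_a in the frame of chute between -0.006 and 0.006 m and z of vial_a in the frame of chute between -0.006 and 0.006 m and angle between the z axis of vial_a and the x axis of chute, either way round below 0.15 rad and angle between vial_a's own z axis and vertical below 1.4 rad) and (x of vial_c in the frame of chute between 0.022 and 0.158 m and y of vial_c in the frame of chute between -0.006 and 0.006 m and z of vial_c in the frame of chute between -0.006 and 0.006 m and angle between the z axis of vial_c and the x axis of chute, either way round below 0.15 rad and angle between vial_c's own z axis and vertical below 1.4 rad)) or ((x of vial_b in the frame of chute between 0.022 and 0.158 m and y of vial_b in the frame of chute between -0.006 and 0.006 m and z of vial_b in the frame of chute between -0.006 and 0.006 m and angle between the z axis of vial_b and the x axis of chute, either way round below 0.15 rad and angle between vial_b's own z axis and vertical below 1.4 rad) and (x of vial_c in the frame of chute between 0.022 and 0.158 m and y of vial_c in the frame of chute between -0.006 and 0.006 m and z of vial_c in the frame of chute between -0.006 and 0.006 m and angle between the z axis of vial_c and the x axis of chute, either way round below 0.15 rad and angle between vial_c's own z axis and vertical below 1.4 rad))) and distance between any of vial_a, vial_b, vial_c and cradle_3 below 0.02 m), for 0.2 s.
4. all three vials lie in the magazine (value of joint gate below 0.004 m and x of vial_a in the frame of chute between 0.022 and 0.158 m and y of vial_a in the frame of chute between -0.006 and 0.006 m and z of vial_a in the frame of chute between -0.006 and 0.006 m and angle between the z axis of each of vial_a, vial_b, vial_c and the x axis of chute, either way round below 0.15 rad and angle between each of vial_a, vial_b, vial_c's own z axis and vertical below 1.4 rad and x of vial_b in the frame of chute between 0.022 and 0.158 m and y of vial_b in the frame of chute between -0.006 and 0.006 m and z of vial_b in the frame of chute between -0.006 and 0.006 m and x of vial_c in the frame of chute between 0.022 and 0.158 m and y of vial_c in the frame of chute between -0.006 and 0.006 m and z of vial_c in the frame of chute between -0.006 and 0.006 m), for 0.2 s.
At the end, for the whole second after the job is handed in: The gate is within 4 mm of fully shut and the three vials lie at rest end to end in the magazine behind it: each vial's middle between 22 and 158 mm uphill of the gate and within 6 mm of the tube's axis, its axis within 0.15 rad of the tube's, its cap uphill (all of step 4 and linear speed of each of vial_a, vial_b, vial_c below 0.02 m/s); the robot touches nothing.
It fails at once if the wash bottle is shifted by more than 25 mm or tipped (distance of wash_bottle from where it was at the start of the episode above 0.025 m or angle between wash_bottle's own z axis and vertical above 0.35 rad).
It fails at once if the beaker is shifted by more than 25 mm or tipped (distance of beaker from where it was at the start of the episode above 0.025 m or angle between beaker's own z axis and vertical above 0.35 rad).
It fails at once if the measuring cylinder is shifted by more than 25 mm or tipped (distance of cylinder from where it was at the start of the episode above 0.025 m or angle between cylinder's own z axis and vertical above 0.35 rad).
It fails at once if the pipette bulb is shifted by more than 25 mm or tipped (distance of pipette_bulb from where it was at the start of the episode above 0.025 m or angle between pipette_bulb's own z axis and vertical above 0.35 rad).
It also fails if it takes over 72 s, if anything falls off the work surface, if the arm or the gripper's body presses on something with over 40 N, if the wrist force passes 120 N, or if a joint passes its speed limit or range.

### The arm

A 6-joint arm with a two-finger parallel gripper is mounted at the origin on a cart in front of the work surface, level with it; the furniture and walls round the work are solid. World frame = base frame: x ahead of the robot, y to its left, z up, the work surface at z = 0. Lengths are in m, angles in rad, forces in N, time in s.
With the tool pointing down it reaches from about 0.3 to 0.85 m from the base axis. Payload 5.4 kg.
Tool frame: the origin (TCP) lies at the very end of the fingers, on their centre line; the grasp point (between the pads) lies 19 mm behind it; y points along the fingers, x is the direction in which the jaws open and shut, and the axes are right-handed (so a half turn about y gives the same grasp; the last joint's range is limited). The gripper opens to 85 mm and grips with 20 to 120 N. Pads are 22 mm wide; open, the fingers measure 114 mm over their backs; the gripper's body (76 mm by 85 mm) begins 54 mm behind the grasp point. The pads swing forward as they close: fully open they stand 13 mm farther back than shut.
Start: joints at [-1.443, 0.158, 1.597, -0, 1.386, -0.21], TCP at [0.191, -0.542, 0.231] pointing down, gripper open.
Joint ranges: [-2.91, 2.91], [-0.94, 2.29], [0.18, 2.7], [-1.29, 4.43], [0.17, 2.64], [-3, 3]. Speed limits (rad/s): [2.57, 2.57, 3.14, 3.14, 3.14, 3.14].

### API

Orientations are given as a unit quaternion [x, y, z, w].
In Python, from bench import bot gives the robot as it stands.
- The arm moves only by the shell command python3 -m jog 'ROWS' [FORCE]. ROWS is JSON, one flat list of numbers, 7 for each row, row after row: the shift along the tool's x, y, z normalised to -1 to 1, where 1 is 25 cm, then the turn, a rotation vector about the tool's x, y, z normalised to -1 to 1, where 1 is 60 degrees, then the finger opening in mm, from 0 to 85.4. A call has 1 to 12 rows; each row is the pose to reach, as a shift and turn from the pose commanded when the call began, along the tool's axes at that moment; what a row does not reach only later rows make up. A row lasts 1/12 s, in which the tool goes at most 41.7 mm and 7.16 degrees, less where a joint would pass 70% of its speed; a pose out of reach is approached as far as the arm can. A call with a number of a shift or a turn outside -1 to 1 is refused whole. A call with a gripper value outside its range is refused whole. The fingers move at their own pace and stop on an object; FORCE is the grip in N (left out, the last holds). Time passes only in rows, so rows that repeat a pose let the fingers close. It gives the time, the measured TCP pose, the force and the opening at its end, in the units of the state.
- bot.observe(): the state, without advancing time (a new reading comes with each control period).
- bot.capture(name): name is "scene" or "top" or "wrist"; returns a dict with "pixels" (384x512x3 uint8, red, green, blue), "camera_matrix" (3x3 intrinsics, pixels), "eye" and "rotation" of the camera in the world; the wrist camera has in their place "T_tool_cam" (4x4, takes a point from camera to tool coordinates, whose origin is the TCP and whose axes are the tool frame's). Camera axes: x right, y down, z forward; pixel columns grow to the right and rows downward; lengths in m; the calibration is good to about 2 mm. A picture is of the moment at which its call begins: read the wrist's pose just before it. There is no depth.
- bot.close_job(): hands the job in, once; it reports no verdict.
The state is a dict: "time": time; "qpos": joint angles; "qd": joint speeds; "tau": joint torques, N m; "eef_pos": TCP position; "ee_rot": TCP orientation; "force": force on the tool from outside, world axes, zero at the start; "torque": the same for the moment, N m; "width": finger opening in m.
Only numpy, scipy, OpenCV 4.12 (cv2) and the standard library are available. Lean on these libraries where they do the work, as an engineer would, in place of code of your own. Each camera call takes 0.05 s, during which the arm holds its last target. There are 200 camera calls.

## Working session

There is one attempt and no reset: what is moved stays moved. The work goes in short steps, Python scripts to look and compute and a shell command to move; the robot and the scene stay as the last step left them, time stands still between calls to the robot, and variables do not carry over. Pictures are saved under pics/ and viewed, about 8 in all and at most 12, crops included, and the job is handed in when it is done.

```bash
mkdir -p pics; ls; python3 - <<'E'
from bench import bot
import cv2,numpy as np,pickle
s=bot.observe(); print({k:np.round(v,3).tolist() for k,v in s.items()})
for n in ("scene","top"):
    c=bot.capture(n); pickle.dump(c,open(f"{n}0.pkl","wb"))
    cv2.imwrite(f"pics/{n}0.png",cv2.resize(c["pixels"][:,:,::-1],(800,600),interpolation=cv2.INTER_CUBIC))
    print(n,c["camera_matrix"],c["eye"],c["rotation"])
E
```

```text
pics
{'time': 0.0, 'qpos': [-1.443, 0.159, 1.598, -0.0, 1.386, -0.21], 'qd': [0.001, 0.001, 0.0, -0.0, -0.0, -0.0], 'tau': [-0.001, -39.6, -33.143, -0.0, 0.008, -0.0], 'eef_pos': [0.19, -0.542, 0.23], 'ee_rot': [-0.576, 0.409, -0.408, 0.577], 'force': [0.348, -1.109, -0.115], 'torque': [0.013, 0.059, -0.027], 'width': 0.085}
scene [[499.6719478    0.         253.66152451]
 [  0.         499.6719478  186.07043331]
 [  0.           0.           1.        ]] [0.18187478 0.86254165 0.80785526] [-0.18678537  0.8765096  -0.43206435  0.10080942]
top [[441.98617555   0.         249.64694205]
 [  0.         441.98617555 182.47934091]
 [  0.           0.           1.        ]] [0.41805257 0.00548726 1.15874243] [ 0.7079991  -0.70184151  0.05113373 -0.05950721]
```

View pics/scene0.png

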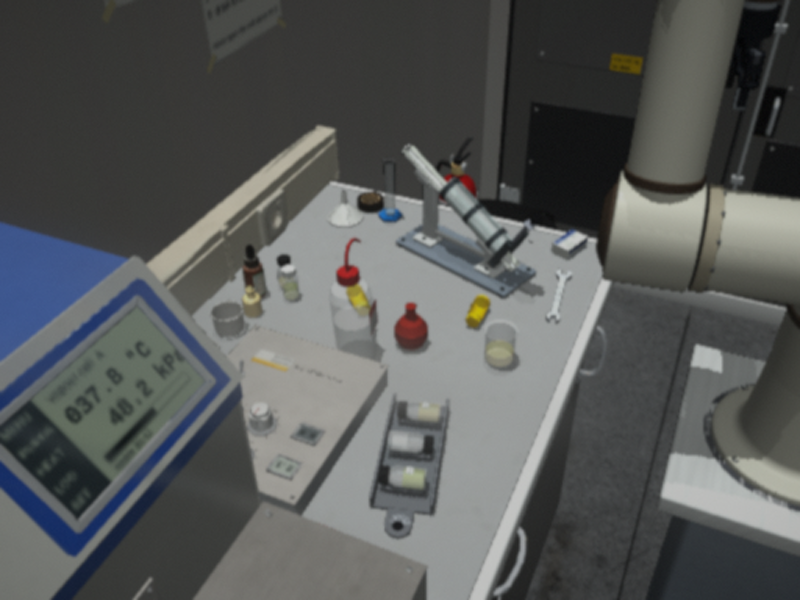

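View pics/top0.png

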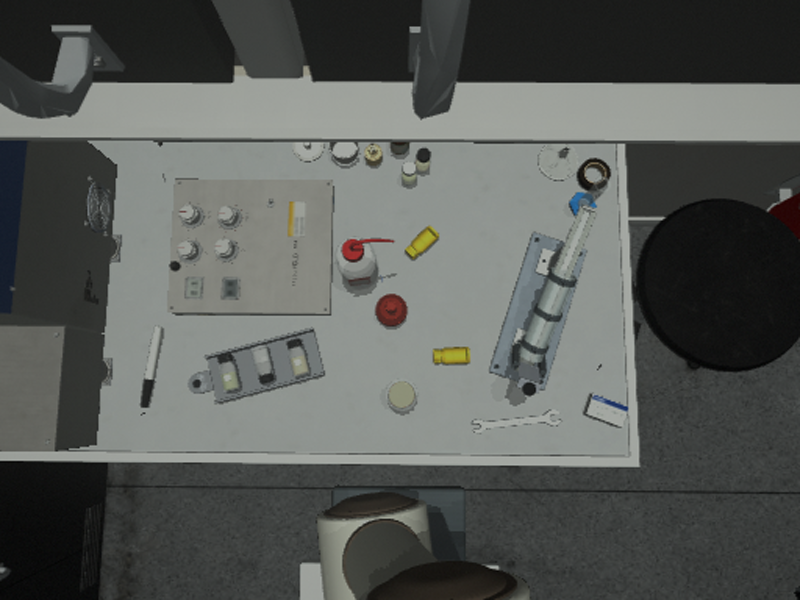

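```bash
cat > h.py <<'E'
import numpy as np,pickle,cv2
from scipy.spatial.transform import Rotation as R
def cam(c,T=None):
    "K, eye, rotation matrix; T = (R_tool,p_tool) for the wrist camera"
    K=np.array(c["camera_matrix"])
    if T is None:
        r=np.array(c["rotation"]); return K,np.array(c["eye"]),(R.from_quat(r).as_matrix() if r.size==4 else r)
    M=np.array(c["T_tool_cam"]); return K,T[1]+T[0]@M[:3,3],T[0]@M[:3,:3]
def plane(C,uv,z):
    K,e,Rm=C; d=Rm@np.linalg.solve(K,[uv[0],uv[1],1]); return e+d*(z-e[2])/d[2]
def proj(C,p):
    K,e,Rm=C; q=K@(Rm.T@(np.asarray(p)-e)); return q[:2]/q[2]
def tri(C1,a,C2,b):
    ds=[];es=[]
    for C,u in((C1,a),(C2,b)):
        d=C[2]@np.linalg.solve(C[0],[u[0],u[1],1]); ds.append(d/np.linalg.norm(d)); es.append(C[1])
    A=sum(np.eye(3)-np.outer(d,d) for d in ds); b=sum((np.eye(3)-np.outer(d,d))@e for d,e in zip(ds,es))
    p=np.linalg.solve(A,b); return p,[np.linalg.norm(np.cross(p-e,d)) for d,e in zip(ds,es)]
E
python3 - <<'E'
from h import *
t=pickle.load(open("top0.pkl","rb"));s=pickle.load(open("scene0.pkl","rb"))
C=cam(t);print(C[2].round(2).tolist(),cam(s)[2].round(2).tolist())
def crop(c,x,y,w,h,k): return cv2.resize(c["pixels"][y:y+h,x:x+w,::-1],None,fx=k,fy=k,interpolation=cv2.INTER_CUBIC)
A=np.zeros((600,800,3),np.uint8)
A[:260,:400]=crop(t,115,200,100,65,4)
A[264:600,:400]=crop(s,250,85,100,84,4)
A[:600,404:784]=crop(t,305,115,95,150,4)
A=cv2.convertScaleAbs(A,alpha=1.4)
cv2.imwrite("pics/comp.png",A)
E
```

```text
[[0.01, -0.99, 0.16], [-1.0, -0.01, 0.01], [-0.01, -0.16, -0.99]] [[-0.91, -0.24, 0.34], [-0.41, 0.56, -0.72], [-0.02, -0.8, -0.61]]
```

View pics/comp.png

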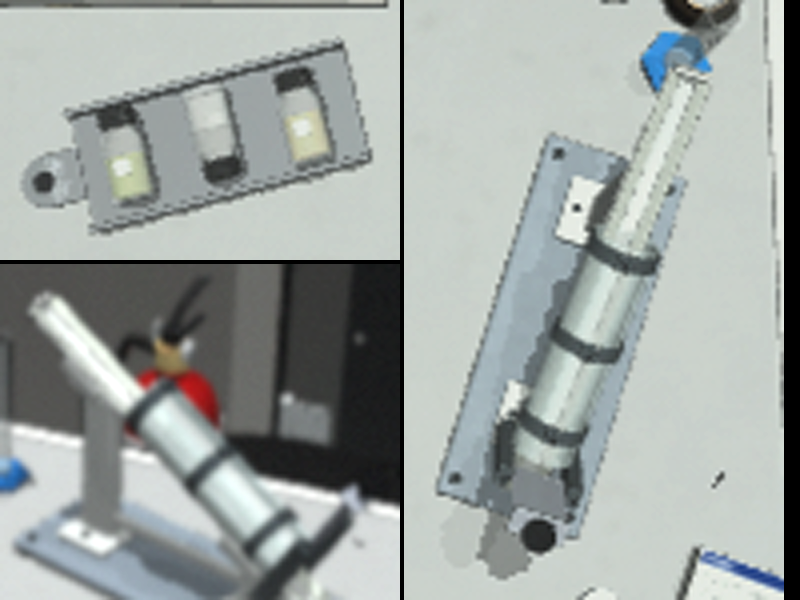

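```bash
cat > m0.py <<'E'
from h import *
t=pickle.load(open("top0.pkl","rb"));C=cam(t)
m=lambda u,v:((u-404)/4+305-.4,v/4+115-.4); a=lambda u,v:(u/4+115-.4,v/4+200-.4)
P=[plane(C,m(*p),.011) for p in((552,134),(686,182),(578,536),(438,492))]
L=[plane(C,a(*p),.022) for p in((68,112),(342,42),(371,158),(92,232))]
def rep(n,Q):
    print(n,np.round(np.mean(Q,0),4),"sides",[round(float(np.linalg.norm(Q[i]-Q[(i+1)%4])),3) for i in range(4)])
rep("plate",P);rep("tray",L)
u=P[0]-P[3]+P[1]-P[2];ym=np.arctan2(u[1],u[0]);ty=L[0]-L[1]+L[3]-L[2];yt=np.arctan2(-ty[0],ty[1])
print("yaw mag",np.degrees(ym),"tray",np.degrees(yt))
for h in (.14,.147,.155):print("knob",h,plane(C,m(539,536),h).round(4))
for p,h in(((690,75),.19),((626,250),.137+.0)):print("trough",plane(C,m(*p),h).round(4))
for p in((125,157),(214,134),(302,117)):print("vial",plane(C,a(*p),.030).round(4))
print([ (np.mean(L,0)+k*.058*np.array([-np.sin(yt),np.cos(yt),0])).round(4).tolist() for k in(1,0,-1)])
E
python3 m0.py
```

```text
plate [ 0.5605 -0.2282  0.011 ] sides [0.093, 0.244, 0.093, 0.249]
tray [0.4635 0.2247 0.022 ] sides [0.181, 0.077, 0.183, 0.078]
yaw mag -18.35784397178455 tray 15.11187756538789
knob 0.14 [ 0.4282 -0.1849  0.14  ]
knob 0.147 [ 0.4281 -0.1836  0.147 ]
knob 0.155 [ 0.4281 -0.1821  0.155 ]
trough [ 0.6852 -0.2659  0.19  ]
trough [ 0.5941 -0.2398  0.137 ]
vial [0.4492 0.2821 0.03  ]
vial [0.4642 0.226  0.03  ]
vial [0.4755 0.1703 0.03  ]
[[0.4484, 0.2807, 0.022], [0.4635, 0.2247, 0.022], [0.4787, 0.1687, 0.022]]
```

```bash
cat > go.py <<'E'
from h import *
from bench import bot
YM,YT=np.radians(-18.2),np.radians(15.1)
O=np.array([.4795,-.199,.062])
def chuteR(yaw=YM):
    return R.from_euler("z",yaw).as_matrix()@R.from_euler("y",-np.pi/6).as_matrix()
def chute(x,y,z): return O+chuteR()@np.array([x,y,z])
def tool_chute(s):  # tool x = s*chute y, tool y = -chute z
    c=chuteR(); x=s*c[:,1]; y=-c[:,2]; return np.c_[x,y,np.cross(x,y)]
def tool_down(yawx):
    x=np.array([np.cos(yawx),np.sin(yawx),0]);y=np.array([0,0,-1.]);return np.c_[x,y,np.cross(x,y)]
def cur():
    s=bot.observe(); return R.from_quat(s["ee_rot"]).as_matrix(),np.array(s["eef_pos"]),s
def say(n,p,Rt,c=None):
    Rc,pc=(c or cur())[:2]
    d=Rc.T@(p-pc)/.25; w=R.from_matrix(Rc.T@Rt).as_rotvec()/np.radians(60)
    print(n,"shift",d.round(3).tolist(),"turn",w.round(3).tolist(),"mm %.0f"%(np.linalg.norm(p-pc)*1000),"deg %.0f"%(np.linalg.norm(w)*60))
E
python3 - <<'E'
from go import *
say("knob",chute(-.004,0,.150),tool_chute(-1)); print(chute(-.004,0,.150),chute(-.004,0,.101),chute(.2,0,0))
E
```

```text
knob shift [-1.102, 0.164, 1.297] turn [0.482, 0.611, -0.165] mm 427 deg 48
[ 0.4049613  -0.17449292  0.18990381] [ 0.42823561 -0.18214513  0.14746857] [ 0.64403999 -0.25309799  0.162     ]
```

```bash
python3 -m jog '[-0.85,0,1,0.482,0.611,-0.165,0, -0.85,0,1,0.482,0.611,-0.165,0, -0.85,0,1,0.482,0.611,-0.165,0, -0.85,0,1,0.482,0.611,-0.165,0, -0.85,0,1,0.482,0.611,-0.165,0, -0.85,0,1,0.482,0.611,-0.165,0, -0.85,0,1,0.482,0.611,-0.165,0, -0.85,0,1,0.482,0.611,-0.165,0, -0.85,0,1,0.482,0.611,-0.165,0, -0.85,0,1,0.482,0.611,-0.165,0]'
python3 - <<'E'
from go import *
say("knob",chute(-.004,0,.150),tool_chute(-1)); print(cur()[2]["qpos"])
c=cur();w=bot.capture("wrist");pickle.dump((w,c[:2]),open("w1.pkl","wb"))
cv2.imwrite("pics/w1.png",w["pixels"][:,:,::-1]); print(np.array(w["T_tool_cam"]).round(3).tolist(),proj(cam(w,c),chute(-.004,0,.101)))
E
```

```text
time: 0.93
eef_pos: [0.3567, -0.2573, 0.231]
ee_rot: [0.295, -0.404, 0.701, -0.509]
force: [0.4, 0.3, 0.2]
width: -0.0002
knob shift [-0.375, 0.183, -0.011] turn [-0.001, 0.005, -0.0] mm 104 deg 0
[-1.1956816  -0.66436315  2.3488452   0.43776687  1.14220266  0.56718081]
[[1.0, -0.0, -0.001, 0.0], [0.001, -0.307, 0.952, -0.143], [-0.0, -0.952, -0.307, 0.078], [0.0, 0.0, 0.0, 1.0]] [159.69418493 195.33082296]
```

View pics/w1.png

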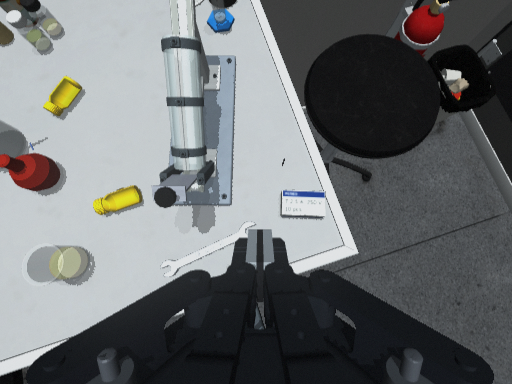

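```bash
python3 - <<'E'
from go import *
w,T=pickle.load(open("w1.pkl","rb"));C1=cam(w,T);C0=cam(pickle.load(open("top0.pkl","rb")))
img=cv2.cvtColor(w["pixels"],cv2.COLOR_RGB2GRAY)[180:212,150:180]
b=(img<45).astype(np.uint8);n,l,st,ce=cv2.connectedComponentsWithStats(b);print(st.tolist(),(ce+[150,180]).round(1).tolist())
p,e=tri(C0,((539-404)/4+305-.4,536/4+115-.4),C1,(165,197));print(p.round(4),e,(chuteR().T@(p-O)).round(4))
say("knob",chute(-.004,0,.150),tool_chute(-1))
E
```

```text
[[0, 0, 30, 32, 707], [12, 0, 1, 1, 1], [6, 8, 20, 19, 252]] [[164.1, 194.9], [162.0, 180.0], [165.8, 197.2]]
[ 0.4278 -0.1846  0.14  ] [np.float64(0.0004953861745465306), np.float64(0.0004953861745464652)] [-0.0075 -0.0025  0.0943]
knob shift [-0.381, 0.183, -0.013] turn [-0.001, 0.003, 0.001] mm 106 deg 0
```

```bash
sed -i 's/^O=.*/O=np.array([.4780,-.2005,.062])/' go.py
python3 -m jog '[-0.373,0.18,-0.02,0,0,0,0, -0.373,0.18,-0.02,0,0,0,0, -0.373,0.18,-0.02,0,0,0,0, -0.373,0.18,-0.02,0,0,0,0, -0.373,0.3,-0.02,0,0,0,0, -0.373,0.36,-0.02,0,0,0,0, -0.373,0.42,-0.02,0,0,0,0, -0.373,0.48,-0.02,0,0,0,0, -0.373,0.51,-0.02,0,0,0,0,-0.373,0.51,-0.02,0,0,0,0]'
python3 - <<'E'
from go import *
Rc,p,s=cur();print((chuteR().T@(p-O)).round(4),s["force"],chuteR().T@s["force"])
E
```

```text
time: 1.82
eef_pos: [0.4415, -0.1914, 0.1176]
ee_rot: [0.293, -0.406, 0.702, -0.507]
force: [-0.1, 0.1, -0.9]
width: -0.0002
[-0.0047 -0.0027  0.0669] [-0.12737739  0.0608977  -0.90628731] [-0.57440924  0.01806671 -0.71485511]
```

```bash

python3 -m jog '[0,0.01,0,0,0,0,0, 0,0.02,0,0,0,0,0, 0,0.02,0,0,0,0,0]'
python3 - <<'E'
from go import *
Rc,p,s=cur();print((chuteR().T@(p-O)).round(4),chuteR().T@s["force"])
w=bot.capture("wrist");cv2.imwrite("pics/w2.png",w["pixels"][:,:,::-1])
E
```

```text
time: 2.07
eef_pos: [0.4431, -0.1918, 0.1168]
ee_rot: [0.296, -0.404, 0.7, -0.508]
force: [-54.5, 18.4, 53.2]
width: -0.0004
[-0.0036 -0.0026  0.0654] [-23.2164708    0.43150413  74.81111305]
```

View pics/w2.png

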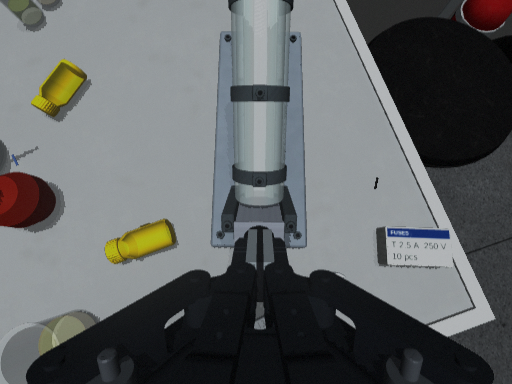

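```bash

python3 -m jog '[0,-0.2,0,0,0,0,0, 0,-0.4,0,0,0,0,0, 0,-0.6,0,0,0,0,20, 0,-0.6,0,0,0,0,40, 0,-0.6,0,0,0,0,50]'
python3 - <<'E'
from go import *
print(cur()[2]["qpos"])
say("v1",np.array([.448,.281,.20]),tool_down(YT-np.pi/2))
E
```

```text
time: 2.53
eef_pos: [0.3728, -0.1698, 0.2521]
ee_rot: [0.293, -0.399, 0.706, -0.506]
force: [0.1, -0.4, 0.4]
width: 0.0356
[-0.97195777 -0.87336101  2.41209346  0.33332442  1.17707828  0.85517662]
v1 shift [-1.808, 0.018, -0.341] turn [-0.494, -0.542, 0.159] mm 460 deg 45
```

```bash

python3 -m jog '[-0.9,0,-0.17,-0.494,-0.542,0.159,50, -0.9,0,-0.17,-0.494,-0.542,0.159,50, -0.9,0,-0.17,-0.494,-0.542,0.159,50, -0.9,0,-0.17,-0.494,-0.542,0.159,50, -0.9,0,-0.17,-0.494,-0.542,0.159,50, -0.9,0,-0.17,-0.494,-0.542,0.159,50, -0.9,0,-0.17,-0.494,-0.542,0.159,50, -0.9,0,-0.17,-0.494,-0.542,0.159,50, -0.9,0,-0.17,-0.494,-0.542,0.159,50]'
python3 -m jog '[-0.83,0.1,0.38,0,0,0,50, -0.83,0.1,0.38,0,0,0,50, -0.83,0.1,0.38,0,0,0,50, -0.83,0.1,0.38,0,0,0,50, -0.83,0.1,0.38,0,0,0,50, -0.83,0.1,0.38,0,0,0,50, -0.83,0.1,0.38,0,0,0,50, -0.83,0.1,0.38,0,0,0,50]'
python3 - <<'E'
from go import *
c=cur();print(c[2]["qpos"],c[2]["width"])
say("v1",np.array([.448,.281,.20]),tool_down(YT-np.pi/2))
w=bot.capture("wrist");pickle.dump((w,c[:2]),open("w3.pkl","wb"))
cv2.imwrite("pics/w3.png",w["pixels"][:,:,::-1])
for k in(1,0,-1):
  print(proj(cam(w,c),np.array([.4635-k*.058*np.sin(YT),.2247+k*.058*np.cos(YT),.026])))
E
```

```text
time: 3.28
eef_pos: [0.4084, 0.0581, 0.2218]
ee_rot: [-0.56, 0.435, -0.424, 0.563]
force: [-1.1, 0.7, -0.2]
width: 0.0499
time: 3.95
eef_pos: [0.445, 0.2833, 0.1999]
ee_rot: [-0.56, 0.434, -0.425, 0.564]
force: [0.3, -0.1, 0.4]
width: 0.05
[0.32934101 0.06110343 1.76586658 0.01457169 1.31767476 1.63099216] 0.050041112809133925
v1 shift [0.012, -0.0, 0.009] turn [0.004, 0.002, -0.013] mm 4 deg 1
[264.66347969 169.4721858 ]
[312.62699341 169.73445997]
[360.8276046  169.99803064]
```

View pics/w3.png

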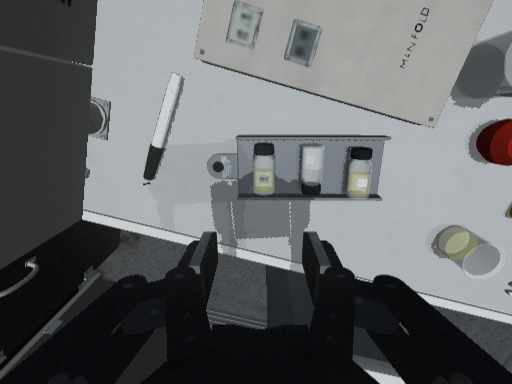

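```bash

python3 -m jog '[0.013,0.16,0.01,0,0,0,50, 0.013,0.32,0.01,0,0,0,50, 0.013,0.46,0.01,0,0,0,50, 0.013,0.58,0.01,0,0,0,50, 0.013,0.68,0.01,0,0,0,50, 0.013,0.74,0.01,0,0,0,50, 0.013,0.76,0.01,0,0,0,50, 0.013,0.76,0.01,0,0,0,20, 0.013,0.76,0.01,0,0,0,20, 0.013,0.76,0.01,0,0,0,20, 0.013,0.76,0.01,0,0,0,20, 0.013,0.76,0.01,0,0,0,20]' 30
python3 -m jog '[0,0,0,0,0,0,20, 0,-0.1,0,0,0,0,20, 0,-0.2,0,0,0,0,20]'
python3 - <<'E'
from go import *
c=cur();w=bot.capture("wrist");cv2.imwrite("pics/w4.png",w["pixels"][:,:,::-1])
E
```

```text
time: 5.0
eef_pos: [0.4476, 0.2823, 0.0112]
ee_rot: [-0.561, 0.433, -0.425, 0.564]
force: [0.9, -7.9, -1.7]
width: 0.0259
time: 5.25
eef_pos: [0.4465, 0.2827, 0.0608]
ee_rot: [-0.56, 0.434, -0.424, 0.563]
force: [0.9, -0.4, 0.3]
width: 0.0262
```

View pics/w4.png

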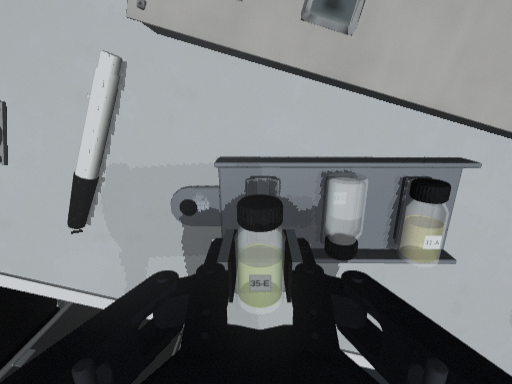

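```bash

python3 -m jog '[0,-0.16,0,0,0,0,20, 0,-0.32,0,0,0,0,20, 0,-0.48,0,0,0,0,20, 0,-0.64,0,0,0,0,20, 0,-0.76,0,0,0,0,20, 0,-0.8,0,0,0,0,20]'
python3 - <<'E'
from go import *
print(cur()[2]["width"],chute(.2,0,.08))
say("tr",chute(.2,0,.08),tool_chute(-1))
C=cam(pickle.load(open("top0.pkl","rb")));print("cyl",plane(C,((675-404)/4+305,60/4+115),0.0))
E
```

```text
time: 5.8
eef_pos: [0.4515, 0.2817, 0.2683]
ee_rot: [-0.556, 0.431, -0.427, 0.568]
force: [0.9, 1.2, -0.1]
width: 0.026
0.02604092822445637 [ 0.6045411  -0.2421046   0.23128203]
tr shift [2.184, 0.116, 0.037] turn [0.481, 0.54, -0.162] mm 547 deg 44
cyl [ 0.74685656 -0.31044198  0.        ]
```

```bash

python3 -m jog '[0.16,0,0,0,0,0,20, 0.33,0,0,0,0,0,20, 0.5,0,0,0,0,0,20, 0.67,0,0,0,0,0,20, 0.84,0,0,0,0,0,20, 1,0,0,0,0,0,20]'
python3 -m jog '[0.16,0,0,0.06,0.07,-0.02,20, 0.33,0,0,0.12,0.14,-0.04,20, 0.5,0,0,0.18,0.2,-0.06,20, 0.67,0,0,0.24,0.27,-0.08,20, 0.84,0,0,0.3,0.34,-0.1,20, 0.95,0,0,0.36,0.41,-0.12,20, 0.95,0,0,0.42,0.48,-0.14,20, 0.95,0,0,0.481,0.54,-0.162,20, 0.95,0,0,0.481,0.54,-0.162,20]'
python3 - <<'E'
from go import *
c=cur();print(c[2]["qpos"],c[2]["width"])
say("tr",chute(.2,0,.06),tool_chute(-1))
w=bot.capture("wrist");pickle.dump((w,c[:2]),open("w5.pkl","wb"))
cv2.imwrite("pics/w5.png",w["pixels"][:,:,::-1])
for x in(.15,.25): print(proj(cam(w,c),chute(x,0,0)),proj(cam(w,c),chute(x,0.0135,0)))
E
```

```text
time: 6.3
eef_pos: [0.514, 0.0393, 0.2569]
ee_rot: [-0.56, 0.434, -0.425, 0.564]
force: [1.1, -0.0, -0.2]
width: 0.0259
time: 7.05
eef_pos: [0.5743, -0.187, 0.2509]
ee_rot: [0.299, -0.408, 0.7, -0.504]
force: [-0.2, 0.4, -1.8]
width: 0.0259
[-0.57585478 -0.14765736  1.94312413  0.15708948  0.85435065  1.23876936] 0.025923611146722238
tr shift [0.17, 0.24, 0.123] turn [0.012, 0.002, 0.007] mm 80 deg 1
[299.64639742 201.49265448] [286.77647276 201.49931371]
[304.9926769  100.84416962] [290.47058339 100.81696003]
```

View pics/w5.png

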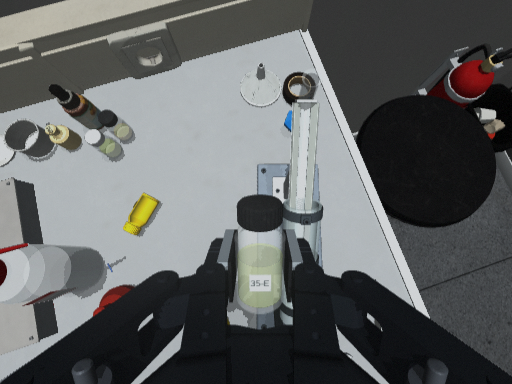

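```bash
python3 - <<'E'
from go import *
w,T=pickle.load(open("w5.pkl","rb"));C=cam(w,T);im=w["pixels"].astype(int)
for v in(110,130,150,170,190):
    print(v,im[v,282:332].sum(1).__floordiv__(3).tolist())
for x in(.16,.18,.2,.22,.24): print(x,*[proj(C,chute(x,y,-.012)).round(1).tolist() for y in(.0135,0,-.0135)])
E
```

```text
110 [179, 182, 181, 181, 182, 183, 181, 156, 154, 149, 191, 139, 181, 174, 177, 176, 174, 173, 164, 203, 209, 202, 144, 192, 196, 206, 210, 206, 108, 175, 177, 176, 179, 179, 181, 187, 137, 173, 182, 183, 183, 181, 182, 181, 181, 181, 182, 183, 182, 185]
130 [169, 170, 169, 171, 169, 169, 96, 86, 49, 164, 149, 174, 176, 176, 176, 175, 174, 165, 201, 206, 204, 209, 210, 210, 208, 209, 187, 133, 175, 177, 178, 178, 178, 179, 198, 154, 184, 184, 184, 184, 184, 185, 184, 184, 183, 185, 183, 184, 184, 183]
150 [182, 183, 181, 180, 182, 180, 180, 181, 197, 150, 155, 176, 177, 176, 176, 175, 161, 201, 209, 208, 211, 210, 210, 211, 211, 135, 161, 176, 177, 177, 178, 180, 178, 152, 153, 182, 184, 185, 184, 183, 183, 183, 183, 183, 184, 183, 183, 182, 183, 183]
170 [158, 157, 156, 99, 101, 102, 93, 137, 138, 146, 178, 176, 176, 176, 175, 160, 204, 209, 209, 210, 210, 211, 209, 211, 134, 184, 176, 178, 178, 181, 181, 197, 140, 132, 163, 142, 141, 181, 182, 182, 183, 183, 184, 183, 183, 182, 180, 183, 181, 182]
190 [209, 137, 66, 60, 64, 63, 102, 132, 139, 189, 177, 176, 175, 172, 159, 206, 210, 208, 210, 212, 208, 211, 208, 148, 176, 178, 180, 178, 179, 178, 175, 125, 156, 156, 157, 159, 153, 182, 183, 182, 184, 182, 182, 183, 183, 182, 184, 183, 182, 182]
0.16 [286.0, 188.9] [298.5, 188.9] [311.0, 188.9]
0.18 [286.6, 170.8] [299.4, 170.8] [312.2, 170.8]
0.2 [287.2, 152.0] [300.3, 152.0] [313.4, 152.0]
0.22 [287.9, 132.2] [301.3, 132.3] [314.7, 132.3]
0.24 [288.7, 111.5] [302.4, 111.6] [316.1, 111.6]
```

```bash
sed -i 's/^O=.*/O=np.array([.4772,-.2031,.0615])/' go.py
python3 - <<'E'
from go import *
say("tr",chute(.2,0,.05),tool_chute(-1))
say("tr",chute(.2,0,-.013),tool_chute(-1))
E
```

```text
tr shift [0.182, 0.283, 0.117] turn [0.013, 0.005, 0.006] mm 89 deg 1
tr shift [0.18, 0.535, 0.121] turn [0.013, 0.005, 0.006] mm 144 deg 1
```

```bash

python3 -m jog '[0.18,0.15,0.12,0.013,0.005,0.006,20, 0.18,0.28,0.12,0.013,0.005,0.006,20, 0.18,0.28,0.12,0.013,0.005,0.006,20, 0.18,0.34,0.12,0.013,0.005,0.006,20, 0.18,0.4,0.12,0.013,0.005,0.006,20, 0.18,0.45,0.12,0.013,0.005,0.006,20, 0.18,0.49,0.12,0.013,0.005,0.006,20, 0.18,0.52,0.12,0.013,0.005,0.006,20, 0.18,0.52,0.12,0.013,0.005,0.006,20, 0.18,0.52,0.12,0.013,0.005,0.006,20]'
python3 - <<'E'
from go import *
Rc,p,s=cur();print((chuteR().T@(p-O)).round(4),chuteR().T@s["force"],s["width"])
say("tr",chute(.2,0,-.013),tool_chute(-1))
w=bot.capture("wrist");cv2.imwrite("pics/w6.png",w["pixels"][:,:,::-1])
E
```

```text
time: 7.93
eef_pos: [0.6479, -0.259, 0.1549]
ee_rot: [0.293, -0.404, 0.702, -0.508]
force: [0.6, 0.2, 0.4]
width: 0.0261
[ 2.022e-01  2.000e-04 -9.000e-03] [0.59941226 0.35872239 0.11590595] 0.026068892888854035
tr shift [0.001, 0.016, -0.009] turn [-0.002, 0.001, 0.0] mm 5 deg 0
```

View pics/w6.png

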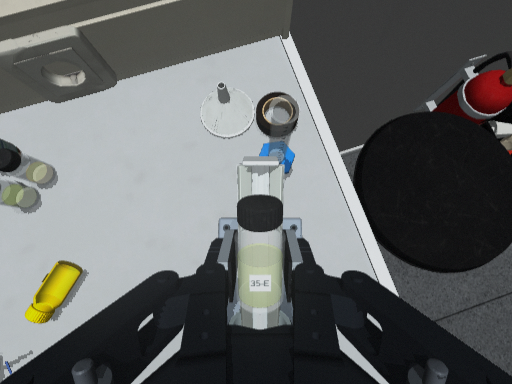

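```bash

python3 -m jog '[0,0.01,-0.004,0,0,0,20, 0,0.018,-0.004,0,0,0,20, 0,0.018,-0.004,0,0,0,20]'
python3 -m jog '[0,0,0,0,0,0,34, 0,0,0,0,0,0,44, 0,0,0,0,0,0,44, 0,0,0,0,0,0,44, 0,-0.1,0,0,0,0,44, 0,-0.25,0,0,0,0,44, 0,-0.4,0,0,0,0,44, 0,-0.4,0,0,0,0,44]'
python3 - <<'E'
from go import *
Rc,p,s=cur();print((chuteR().T@(p-O)).round(4),s["width"])
w=bot.capture("wrist");t=bot.capture("scene")
A=np.hstack([w["pixels"][120:384,170:400],cv2.resize(t["pixels"][85:195,250:360],(264,264),interpolation=cv2.INTER_CUBIC)])
cv2.imwrite("pics/w7.png",cv2.convertScaleAbs(A[:,:,::-1],alpha=1.3))
E
```

```text
time: 8.23
eef_pos: [0.649, -0.2595, 0.1503]
ee_rot: [0.293, -0.404, 0.702, -0.508]
force: [0.5, -0.5, -1.4]
width: 0.0257
time: 8.9
eef_pos: [0.6029, -0.2452, 0.246]
ee_rot: [0.291, -0.399, 0.705, -0.509]
force: [0.5, -0.1, 1.7]
width: 0.0442
[ 0.207  -0.0008  0.0935] 0.04419790574647608
```

View pics/w7.png

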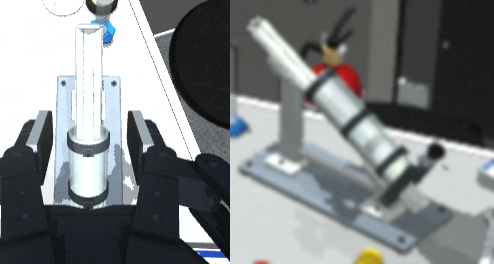

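```bash
python3 - <<'E'
from go import *
s0=pickle.load(open("scene0.pkl","rb"));s1=bot.capture("scene");C=cam(s0)
for x in(.0,.015,.03,.045,.06,.09,.12):
    u,v=proj(C,chute(x,0,0.0)).astype(int)
    print(x,(u,v),s0["pixels"][v-1:v+2,u-1:u+2].mean((0,1)).round(),s1["pixels"][v-1:v+2,u-1:u+2].mean((0,1)).round())
say("v2",np.array([.4635,.2247,.22]),tool_down(YT-np.pi/2))
E
```

```text
0.0 (np.int64(323), np.int64(159)) [33. 36. 37.] [35. 38. 39.]
0.015 (np.int64(319), np.int64(155)) [155. 167. 165.] [176. 188. 172.]
0.03 (np.int64(315), np.int64(150)) [106. 116. 115.] [113. 121. 121.]
0.045 (np.int64(312), np.int64(146)) [163. 175. 173.] [166. 175. 174.]
0.06 (np.int64(308), np.int64(142)) [163. 175. 173.] [156. 168. 167.]
0.09 (np.int64(301), np.int64(134)) [81. 90. 91.] [76. 83. 83.]
0.12 (np.int64(293), np.int64(126)) [153. 165. 163.] [163. 175. 173.]
v2 shift [-1.608, -0.499, -0.994] turn [-0.488, -0.542, 0.147] mm 489 deg 45
```

```bash

python3 -m jog '[-0.13,-0.04,-0.08,-0.06,-0.06,0.02,50, -0.27,-0.08,-0.17,-0.12,-0.13,0.04,50, -0.4,-0.125,-0.25,-0.2,-0.22,0.06,50, -0.53,-0.17,-0.33,-0.28,-0.3,0.08,50, -0.67,-0.21,-0.42,-0.35,-0.38,0.1,50, -0.8,-0.25,-0.5,-0.42,-0.46,0.12,50, -0.8,-0.25,-0.5,-0.488,-0.542,0.147,50, -0.8,-0.25,-0.5,-0.488,-0.542,0.147,50]'
python3 -m jog '[-0.16,0.01,0,0,0,0,50, -0.33,0.02,0,0,0,0,50, -0.5,0.03,-0.01,0,0,0,50, -0.67,0.04,-0.01,0,0,0,50, -0.84,0.05,-0.02,0,0,0,50, -0.98,0.05,-0.02,0,0,0,50, -0.98,0.05,-0.02,0,0,0,50, -0.98,0.05,-0.02,0,0,0,50]'
python3 - <<'E'
from go import *
say("v2",np.array([.4632,.2255,.011]),tool_down(YT-np.pi/2))
c=cur();w=bot.capture("wrist");C=cam(w,c);im=w["pixels"]
# tray-cradle check: dark cap blobs near predicted vial positions
for k in(0,-1):
  g=np.array([.4635-k*.058*np.sin(YT),.2247+k*.058*np.cos(YT),.026]);u,v=proj(C,g);e=proj(C,g+.014*np.array([-np.sin(YT),np.cos(YT),0]))
  hw=int(abs(e[0]-u)*1.6);v0=int(v)
  print(k,(round(u,1),round(v,1)),"halfwidth px",round(abs(e[0]-u),1),[int(a) for a in im[v0-3:v0+4,int(u)-hw:int(u)+hw+1].mean((0,2))])
E
```

```text
time: 9.72
eef_pos: [0.5317, -0.0084, 0.2257]
ee_rot: [0.563, -0.43, 0.426, -0.562]
force: [0.7, -0.1, -0.4]
width: 0.0502
time: 10.38
eef_pos: [0.462, 0.2258, 0.2143]
ee_rot: [0.562, -0.43, 0.429, -0.561]
force: [-0.4, -0.4, 0.9]
width: 0.0499
v2 shift [0.003, 0.813, 0.005] turn [0.001, 0.001, -0.001] mm 203 deg 0
0 (np.float64(261.1), np.float64(168.3)) halfwidth px 11.1 [117, 117, 117, 117, 117, 105, 106, 126, 149, 163, 166, 165, 168, 170, 171, 169, 170, 171, 171, 171, 168, 166, 166, 164, 151, 126, 114, 122, 127, 126, 126, 127, 127, 127, 126]
-1 (np.float64(306.9), np.float64(168.4)) halfwidth px 11.1 [127, 124, 117, 117, 85, 71, 71, 113, 139, 150, 152, 155, 158, 158, 157, 157, 157, 157, 157, 153, 153, 155, 153, 147, 140, 133, 130, 145, 126, 127, 126, 127, 127, 127, 127]
```

```bash

python3 -m jog '[0.003,0.16,0.005,0,0,0,50, 0.003,0.32,0.005,0,0,0,50, 0.003,0.48,0.005,0,0,0,50, 0.003,0.62,0.005,0,0,0,50, 0.003,0.73,0.005,0,0,0,50, 0.003,0.79,0.005,0,0,0,50, 0.003,0.813,0.005,0,0,0,50, 0.003,0.813,0.005,0,0,0,20, 0.003,0.813,0.005,0,0,0,20, 0.003,0.813,0.005,0,0,0,20, 0.003,0.813,0.005,0,0,0,20, 0.003,0.813,0.005,0,0,0,20]' 30
python3 -m jog '[0,0,0,0,0,0,20, 0,-0.1,0,0,0,0,20, 0,-0.25,0,0,0,0,20, 0,-0.4,0,0,0,0,20, 0,-0.55,0,0,0,0,20, 0,-0.7,0,0,0,0,20, 0,-0.85,0,0,0,0,20, 0,-0.98,0,0,0,0,20,0,-0.98,0,0,0,0,20]'
python3 - <<'E'
from go import *
print(cur()[2]["qpos"])
say("tr+",chute(.2,0,.08),tool_chute(1))
E
```

```text
time: 11.43
eef_pos: [0.4646, 0.2252, 0.0133]
ee_rot: [-0.56, 0.43, -0.43, 0.562]
force: [-1.9, 4.2, -2.3]
width: 0.0261
time: 12.18
eef_pos: [0.4688, 0.2249, 0.2671]
ee_rot: [-0.557, 0.426, -0.434, 0.566]
force: [0.6, -0.2, 1.6]
width: 0.0259
[ 2.15006194e-01 -2.19689553e-02  1.71598894e+00 -7.14134450e-04
  1.43057886e+00  1.52276187e+00]
tr+ shift [1.954, 0.149, 0.03] turn [-0.194, -2.38, -0.616] mm 490 deg 148
```

```bash

python3 -m jog '[0.1,0,0,0,-0.11,0,20, 0.22,0,0,0,-0.22,0,20, 0.33,0,0,0,-0.33,0,20, 0.44,0,0,0,-0.44,0,20, 0.56,0,0,0,-0.56,0,20, 0.67,0,0,0,-0.67,0,20, 0.78,0,0,0,-0.78,0,20, 0.89,0,0,0,-0.89,0,20, 1,0,0,0,-1,0,20, 1,0,0,0,-1,0,20]'
python3 - <<'E'
from go import *
print(cur()[2]["qpos"])
say("tr+",chute(.2,0,.09),tool_chute(1))
E
```

```text
time: 13.02
eef_pos: [0.5304, -0.0218, 0.2576]
ee_rot: [0.702, -0.091, 0.092, -0.7]
force: [0.5, 0.0, 0.1]
width: 0.0262
[-0.2674317   0.0245822   1.68806417 -0.00260855  1.42671409 -0.00714303]
tr+ shift [0.493, 0.076, -0.785] turn [-0.396, -1.409, -0.378] mm 232 deg 91
```

```bash

python3 -m jog '[0.06,0,-0.1,0,-0.11,0,20, 0.12,0,-0.2,0,-0.22,0,20, 0.18,0,-0.3,0,-0.33,0,20, 0.24,0,-0.4,0,-0.44,0,20, 0.3,0,-0.5,0,-0.56,0,20, 0.34,0,-0.55,0,-0.67,0,20, 0.4,0,-0.6,0,-0.78,0,20, 0.45,0,-0.7,0,-0.89,0,20, 0.45,0,-0.7,0,-0.95,0,20, 0.45,0,-0.7,0,-0.95,0,20]'
python3 - <<'E'
from go import *
print(cur()[2]["qpos"])
say("tr+",chute(.2,0,.09),tool_chute(1))
E
```

```text
time: 13.85
eef_pos: [0.593, -0.2163, 0.257]
ee_rot: [0.66, 0.253, -0.254, -0.66]
force: [0.8, 0.2, -0.7]
width: 0.0261
[-5.40703328e-01  2.87230079e-01  1.39575675e+00 -2.90514845e-04
  1.45862615e+00 -1.27389859e+00]
tr+ shift [-0.054, 0.07, -0.096] turn [-0.489, -0.485, -0.13] mm 33 deg 42
```

```bash

python3 -m jog '[-0.01,0.01,-0.02,-0.08,-0.08,-0.02,20, -0.02,0.02,-0.04,-0.16,-0.16,-0.04,20, -0.03,0.04,-0.06,-0.24,-0.24,-0.06,20, -0.04,0.05,-0.08,-0.32,-0.32,-0.09,20, -0.054,0.06,-0.096,-0.4,-0.4,-0.11,20, -0.054,0.07,-0.096,-0.489,-0.485,-0.13,20, -0.054,0.07,-0.096,-0.489,-0.485,-0.13,20]'
python3 - <<'E'
from go import *
c=cur();print(c[2]["qpos"])
say("tr+",chute(.2,0,-.005),tool_chute(1))
say("tr+",chute(.2,0,-.0115),tool_chute(1))
w=bot.capture("wrist");pickle.dump((w,c[:2]),open("w8.pkl","wb"))
cv2.imwrite("pics/w8.png",w["pixels"][:,:,::-1])
E
```

```text
time: 14.43
eef_pos: [0.5954, -0.2391, 0.235]
ee_rot: [0.7, 0.508, -0.294, -0.407]
force: [-0.2, -0.0, -1.8]
width: 0.0261
[-0.65058067 -0.03140999  1.86965456  0.22712616  0.82288433 -2.01840529]
tr+ shift [-0.012, 0.374, -0.027] turn [-0.005, -0.0, 0.003] mm 94 deg 0
tr+ shift [-0.012, 0.4, -0.027] turn [-0.005, -0.0, 0.003] mm 100 deg 0
```

View pics/w8.png

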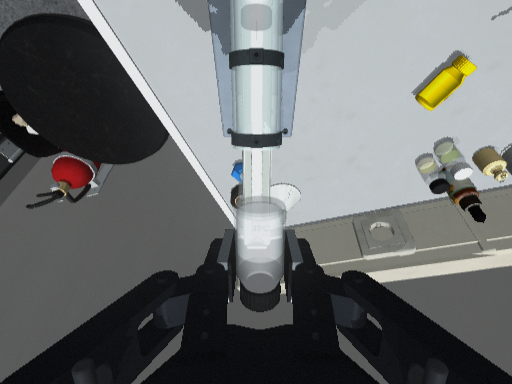

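```bash

python3 -m jog '[-0.012,0.12,-0.03,0,0,0,20, -0.012,0.22,-0.03,0,0,0,20, -0.012,0.28,-0.03,0,0,0,20, -0.012,0.33,-0.03,0,0,0,20, -0.012,0.37,-0.03,0,0,0,20, -0.012,0.39,-0.03,0,0,0,20, -0.012,0.4,-0.03,0,0,0,20, -0.012,0.4,-0.03,0,0,0,20, -0.012,0.4,-0.03,0,0,0,20]'
python3 - <<'E'
from go import *
Rc,p,s=cur();print((chuteR().T@(p-O)).round(4),chuteR().T@s["force"],s["width"])
E
```

```text
time: 15.23
eef_pos: [0.6523, -0.2622, 0.1577]
ee_rot: [0.701, 0.508, -0.293, -0.405]
force: [0.1, 0.7, 0.4]
width: 0.0263
[ 0.2082 -0.0014 -0.0091] [0.05354017 0.73580821 0.40667596] 0.026272208317181665
```

```bash

python3 -m jog '[0.004,0.01,0,0,0,0,20, 0.004,0.012,0,0,0,0,20, 0.004,0.012,0,0,0,0,20]'
python3 -m jog '[0,0,0,0,0,0,34, 0,0,0,0,0,0,44, 0,0,0,0,0,0,44, 0,0,0,0,0,0,44, 0,-0.1,0,0,0,0,44, 0,-0.25,0,0,0,0,44, 0,-0.4,0,0,0,0,44, 0,-0.42,0,0,0,0,44]'
python3 - <<'E'
from go import *
c=cur();Rc,p,s=c;print((chuteR().T@(p-O)).round(4),s["qpos"])
w=bot.capture("wrist");C=cam(w,c);pickle.dump((w,c[:2]),open("w9.pkl","wb"))
for x in np.arange(.06,.24,.01):
    u,v=proj(C,chute(x,0,.012)).round().astype(int)
    if 0<=v<384: print(round(x,2),(u,v),w["pixels"][v,u-4:u+5].mean(0).round())
say("v3",np.array([.4787,.1687,.22]),tool_down(YT-np.pi/2))
say("v3b",np.array([.4787,.1687,.22]),tool_down(YT+np.pi/2))
E
```

```text
time: 15.48
eef_pos: [0.6538, -0.2615, 0.1546]
ee_rot: [0.701, 0.509, -0.293, -0.405]
force: [-0.3, 2.6, 1.2]
width: 0.0262
time: 16.15
eef_pos: [0.6047, -0.2465, 0.2528]
ee_rot: [0.704, 0.509, -0.292, -0.401]
force: [-0.0, 0.0, 0.8]
width: 0.0442
[ 0.2123 -0.0014  0.0984] [-0.65063774 -0.02613842  1.8330435   0.22332523  0.83736656 -2.013403  ]
0.07 (np.int64(262), np.int64(13)) [233. 235. 236.]
0.08 (np.int64(262), np.int64(29)) [42. 48. 51.]
0.09 (np.int64(262), np.int64(44)) [232. 235. 236.]
0.1 (np.int64(262), np.int64(58)) [232. 235. 236.]
0.11 (np.int64(262), np.int64(72)) [179. 183. 186.]
0.12 (np.int64(262), np.int64(86)) [229. 233. 234.]
0.13 (np.int64(262), np.int64(99)) [231. 235. 236.]
0.14 (np.int64(262), np.int64(112)) [67. 75. 80.]
0.15 (np.int64(262), np.int64(125)) [233. 236. 237.]
0.16 (np.int64(262), np.int64(137)) [233. 236. 237.]
0.17 (np.int64(262), np.int64(149)) [233. 236. 237.]
0.18 (np.int64(261), np.int64(160)) [233. 236. 237.]
0.19 (np.int64(261), np.int64(171)) [233. 236. 237.]
0.2 (np.int64(261), np.int64(182)) [233. 236. 237.]
0.21 (np.int64(261), np.int64(193)) [232. 235. 236.]
0.22 (np.int64(261), np.int64(203)) [232. 235. 236.]
0.23 (np.int64(261), np.int64(213)) [224. 228. 229.]
v3 shift [1.422, -0.401, 0.92] turn [0.196, 2.372, 0.646] mm 435 deg 148
v3b shift [1.422, -0.401, 0.92] turn [0.493, -0.54, -0.15] mm 435 deg 45
```

```bash

python3 -m jog '[0.12,-0.03,0.08,0.06,-0.06,-0.02,50, 0.24,-0.07,0.16,0.12,-0.13,-0.04,50, 0.36,-0.1,0.23,0.2,-0.22,-0.06,50, 0.48,-0.13,0.3,0.28,-0.3,-0.08,50, 0.6,-0.17,0.38,0.35,-0.38,-0.1,50, 0.71,-0.2,0.46,0.42,-0.46,-0.12,50, 0.71,-0.2,0.46,0.493,-0.54,-0.15,50, 0.71,-0.2,0.46,0.493,-0.54,-0.15,50]'
python3 -m jog '[0.15,0.01,0,0,0,0,50, 0.3,0.02,0,0,0,0,50, 0.45,0.03,0.01,0,0,0,50, 0.6,0.04,0.01,0,0,0,50, 0.75,0.05,0.02,0,0,0,50, 0.87,0.06,0.026,0,0,0,50, 0.87,0.06,0.026,0,0,0,50, 0.87,0.06,0.026,0,0,0,50]'
python3 - <<'E'
from go import *
say("v3",np.array([.4783,.1690,.011]),tool_down(YT+np.pi/2))
c=cur();w=bot.capture("wrist");C=cam(w,c);im=w["pixels"]
g=np.array([.4787,.1687,.026]);u,v=proj(C,g);e=proj(C,g+.014*np.array([-np.sin(YT),np.cos(YT),0]))
hw=int(abs(e[0]-u)*1.6);v0=int(v)
print((round(u,1),round(v,1)),"halfwidth px",round(e[0]-u,1),[int(a) for a in im[v0-3:v0+4,int(u)-hw:int(u)+hw+1].mean((0,2))])
E
```

```text
time: 16.87
eef_pos: [0.5411, -0.0365, 0.229]
ee_rot: [-0.424, -0.562, 0.563, 0.433]
force: [1.0, -0.1, -0.4]
width: 0.0503
time: 17.53
eef_pos: [0.4768, 0.171, 0.2167]
ee_rot: [0.427, 0.562, -0.561, -0.433]
force: [0.5, 0.7, -0.3]
width: 0.0501
v3 shift [-0.015, 0.823, -0.008] turn [-0.005, 0.001, 0.007] mm 206 deg 1
(np.float64(256.0), np.float64(171.4)) halfwidth px 10.9 [126, 125, 126, 125, 126, 125, 124, 124, 116, 101, 128, 143, 151, 154, 152, 153, 153, 154, 154, 155, 155, 154, 151, 148, 151, 151, 142, 120, 96, 106, 115, 118, 113, 112, 112]
```

```bash

python3 -m jog '[-0.01,0.16,-0.008,0,0,0,50, -0.01,0.32,-0.008,0,0,0,50, -0.01,0.48,-0.008,0,0,0,50, -0.01,0.62,-0.008,0,0,0,50, -0.01,0.74,-0.008,0,0,0,50, -0.01,0.8,-0.008,0,0,0,50, -0.01,0.825,-0.008,0,0,0,50, -0.01,0.825,-0.008,0,0,0,20, -0.01,0.825,-0.008,0,0,0,20, -0.01,0.825,-0.008,0,0,0,20, -0.01,0.825,-0.008,0,0,0,20, -0.01,0.825,-0.008,0,0,0,20]' 30
python3 -m jog '[0,0,0,0,0,0,20, 0,-0.1,0,0,0,0,20, 0,-0.25,0,0,0,0,20, 0,-0.4,0,0,0,0,20, 0,-0.55,0,0,0,0,20, 0,-0.7,0,0,0,0,20, 0,-0.85,0,0,0,0,20, 0,-0.98,0,0,0,0,20,0,-0.98,0,0,0,0,20]'
python3 - <<'E'
from go import *
print(cur()[2]["qpos"])
say("tr+",chute(.2,0,.09),tool_chute(1))
E
```

```text
time: 18.58
eef_pos: [0.4797, 0.1699, 0.0127]
ee_rot: [0.427, 0.562, -0.561, -0.432]
force: [-0.5, 0.1, 0.3]
width: 0.0258
time: 19.33
eef_pos: [0.4842, 0.1689, 0.2652]
ee_rot: [0.43, 0.565, -0.558, -0.429]
force: [0.3, 0.1, 0.9]
width: 0.026
[ 0.09552822 -0.03496736  1.73243846  0.00662368  1.43542952 -1.74037641]
tr+ shift [-1.711, 0.095, -0.012] turn [-0.478, 0.541, 0.153] mm 428 deg 44
```

```bash

python3 -m jog '[-0.16,0,0,0,0,0,20, -0.33,0,0,0,0,0,20, -0.5,0,0,0,0,0,20, -0.67,0,0,0,0,0,20, -0.8,0,0,-0.08,0.09,0.02,20, -0.9,0,0,-0.16,0.18,0.05,20, -0.9,0,0,-0.24,0.27,0.07,20, -0.9,0,0,-0.32,0.36,0.1,20, -0.9,0,0,-0.4,0.45,0.13,20, -0.9,0,0,-0.478,0.541,0.153,20, -0.9,0,0,-0.478,0.541,0.153,20]'
python3 - <<'E'
from go import *
say("tr+",chute(.2,0,.09),tool_chute(1))
E
```

```text
time: 20.25
eef_pos: [0.537, -0.0478, 0.2529]
ee_rot: [0.701, 0.504, -0.297, -0.409]
force: [-1.3, 0.4, -1.2]
width: 0.0259
tr+ shift [-0.663, 0.286, -0.393] turn [-0.012, -0.001, -0.006] mm 205 deg 1
```

```bash

python3 -m jog '[-0.13,0.03,-0.08,0,0,0,20, -0.26,0.06,-0.16,0,0,0,20, -0.4,0.1,-0.23,0,0,0,20, -0.53,0.17,-0.31,0,0,0,20, -0.663,0.23,-0.39,-0.012,0,-0.006,20, -0.663,0.28,-0.39,-0.012,0,-0.006,20, -0.663,0.28,-0.39,-0.012,0,-0.006,20, -0.663,0.28,-0.39,-0.012,0,-0.006,20]'
python3 - <<'E'
from go import *
c=cur();print((chuteR().T@(c[1]-O)).round(4))
say("tr+",chute(.2,0,-.0115),tool_chute(1))
E
```

```text
time: 20.92
eef_pos: [0.5996, -0.2432, 0.2409]
ee_rot: [0.7, 0.508, -0.295, -0.406]
force: [-0.0, 0.6, -0.2]
width: 0.0259
[2.012e-01 1.000e-04 9.100e-02]
tr+ shift [-0.001, 0.41, 0.003] turn [-0.004, 0.002, 0.001] mm 103 deg 0
```

```bash

python3 -m jog '[0,0.12,0,0,0,0,20, 0,0.22,0,0,0,0,20, 0,0.28,0,0,0,0,20, 0,0.33,0,0,0,0,20, 0,0.37,0,0,0,0,20, 0,0.39,0,0,0,0,20, 0,0.4,0,0,0,0,20, 0,0.4,0,0,0,0,20, 0,0.4,0,0,0,0,20]'
python3 - <<'E'
from go import *
Rc,p,s=cur();print((chuteR().T@(p-O)).round(4),chuteR().T@s["force"],s["width"])
E
```

```text
time: 21.67
eef_pos: [0.6479, -0.2591, 0.1565]
ee_rot: [0.701, 0.508, -0.294, -0.404]
force: [-1.2, -0.3, 0.1]
width: 0.0259
[ 2.031e-01  1.000e-04 -7.600e-03] [-0.88820933 -0.62683732  0.64365674] 0.025903146766379604
```

```bash

python3 -m jog '[0,0.01,0,0,0,0,20, 0,0.018,0,0,0,0,20, 0,0.018,0,0,0,0,20]'
python3 -m jog '[0,0,0,0,0,0,34, 0,0,0,0,0,0,44, 0,0,0,0,0,0,44, 0,0,0,0,0,0,44, 0,-0.1,0,0,0,0,44, 0,-0.25,0,0,0,0,44, 0,-0.4,0,0,0,0,44, 0,-0.5,0,0,0,0,44, 0,-0.5,0,0,0,0,44]'
python3 - <<'E'
from go import *
c=cur();print((chuteR().T@(c[1]-O)).round(4),c[2]["force"])
w=bot.capture("wrist");s=bot.capture("scene");t=bot.capture("top")
z=lambda c,x,y,a,b:cv2.resize(c["pixels"][y:y+b,x:x+a],(300,300),interpolation=cv2.INTER_CUBIC)
A=np.zeros((600,800,3),np.uint8)
A[:384,:450]=w["pixels"][:,30:480];A[:300,454:754]=z(s,250,85,110,110);A[300:,454:754]=z(t,310,120,100,150)
A[390:600,:450]=cv2.resize(t["pixels"],(450,337),interpolation=cv2.INTER_AREA)[80:290]
cv2.imwrite("pics/w10.png",cv2.convertScaleAbs(A[:,:,::-1],alpha=1.2))
E
```

```text
time: 21.92
eef_pos: [0.6498, -0.2599, 0.1515]
ee_rot: [0.701, 0.508, -0.294, -0.405]
force: [0.0, -0.7, -0.4]
width: 0.0257
time: 22.67
eef_pos: [0.5917, -0.2416, 0.2676]
ee_rot: [0.703, 0.509, -0.293, -0.4]
force: [0.8, -0.8, 0.9]
width: 0.0442
[ 0.2077 -0.0008  0.1181] [ 0.81961603 -0.8190275   0.93586632]
```

View pics/w10.png

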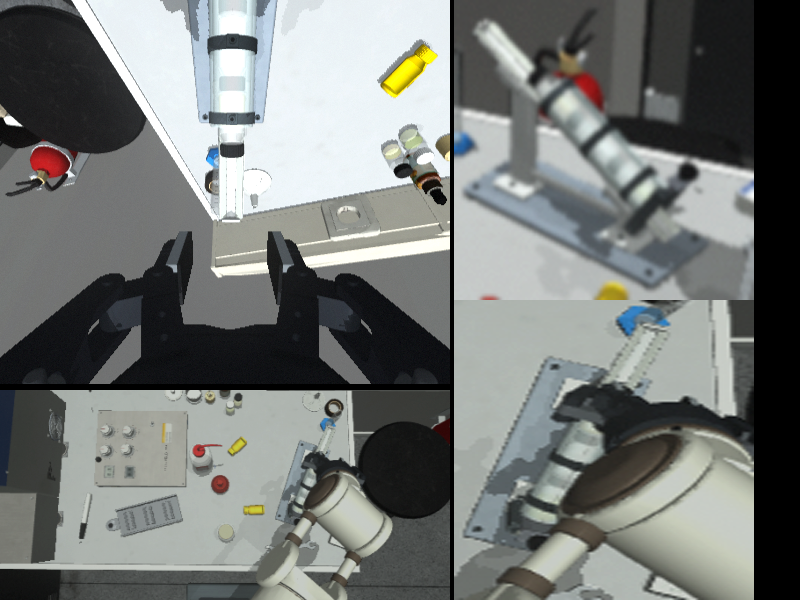

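```bash
python3 -m jog '[0,-0.08,0,0,0,0,44, 0,-0.08,0,0,0,0,44, 0,-0.08,0,0,0,0,44, 0,-0.08,0,0,0,0,44, 0,-0.08,0,0,0,0,44, 0,-0.08,0,0,0,0,44]'
python3 - <<'E'
from go import *
c=cur();w=bot.capture("wrist");C=cam(w,c);g=w["pixels"].mean(2)
for x in np.arange(.15,.2,.003):
    u,v=proj(C,chute(x,0,.010)).round().astype(int); print(round(x,3),(int(u),int(v)),g[v,u-3:u+4].mean().round(),end="; ")
u,v=proj(C,chute(.177,0,.010)).round().astype(int)
b=(g[v-20:v+20,u-25:u+26]<70).astype(np.uint8);n,l,st,ce=cv2.connectedComponentsWithStats(b)
print([(s.tolist(),(e+[u-25,v-20]).round(1).tolist()) for s,e in zip(st[1:],ce[1:])])
print(proj(C,chute(.18,0,.012)),proj(C,chute(.174,0.012,0)),proj(C,chute(.18,-.012,0)))
E
```

```text
time: 23.32
eef_pos: [0.5809, -0.2371, 0.2757]
ee_rot: [0.7, 0.508, -0.295, -0.406]
force: [0.3, 0.2, 0.7]
width: 0.0442
0.15 (259, 135) 227.0; 0.153 (259, 138) 224.0; 0.156 (259, 141) 216.0; 0.159 (259, 144) 215.0; 0.162 (259, 147) 194.0; 0.165 (259, 150) 84.0; 0.168 (259, 153) 49.0; 0.171 (259, 156) 50.0; 0.174 (259, 159) 49.0; 0.177 (259, 162) 121.0; 0.18 (259, 165) 237.0; 0.183 (259, 168) 237.0; 0.186 (259, 171) 237.0; 0.189 (259, 174) 237.0; 0.192 (259, 177) 237.0; 0.195 (259, 179) 237.0; 0.198 (259, 182) 237.0; [([16, 7, 22, 13, 243], [260.4, 155.5]), ([5, 12, 1, 1, 1], [239.0, 154.0]), ([1, 32, 8, 8, 38], [238.8, 178.3])]
[259.42166419 165.50341354] [271.01343262 157.36431194] [247.87417845 163.04472828]
```

```bash
python3 -c "
from bench import bot
print(bot.close_job())"
```

```text
the job is handed in; nothing more can be done
None
```

I shut the gate and loaded all three vials in tray order, first from the cradle next to the finger tab. I handed the job in at about 23 s of the 72 s allowed.

- **Gate:** I pressed the knob down to a hard stop, with the fingertip at 65.4 mm against the stated 66 mm. The push there reached about 75 N, measured at the wrist. I didn't measure the gate again after that.
- **Vials:** I turned the middle one end for end, because its cap pointed the other way.
- **Last pictures:**
  - The tray is empty.
  - The last vial sticks half out of the tube with its black cap uphill. The cap's end is at about 177 mm against an expected 180 mm, so the vial's middle is at about 147–150 mm. It is centred to about 1 mm.
  - The cap of the second vial shows through the tube where it should be.
  - The bottle, beaker, bulb and cylinder look undisturbed by eye; I didn't measure them.
- **Less certain:** I could only judge the first vial indirectly, by a faint colour change in the tube and by the other two resting where they should. I also checked that the vials were at rest by position, not by speed.

No check failed. The only disagreement was about 3 mm in my first estimate of the magazine's position. I corrected it sideways before the first placing. About 3 mm of uncertainty along the slope remained, which could explain the last cap's 3 mm.

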